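# Fit the ball to the counter's demo trackball

## Task

Get the demo trackball ready for customers: lift the loose yellow dust cap off the trackball unit and set it down, open end down, inside the round recess of the green cap holder. Then take the blue ball from its ring on the red dish and lower it into the unit's white cup, letting it settle there before you let go. Lower both parts all the way rather than dropping them, and leave everything else on the counter where it is.

Things in the scene. Friction and masses are not known exactly. Their poses are not given: they have to be found in the camera images.
- cap_center (a point): yellow dust cap, a plain round cup, open end down: 50 mm across, 50 tall, wall 2.5 mm, about 30 g. Point: its centre, 25 mm above its lower edge; z along its axis, up to the closed top. At the start it stands loosely around the white cup on the unit's deck, lower edge 14 mm below the cup's rim, with about 1.5 mm of play; it lifts straight off (raise it 20 mm or more)
- cup_rim (a point): trackball unit, fixed: black box 110 x 110 mm, any yaw, flat grey deck 50 mm above the counter. On it, in the middle, a white round cup, 42 mm outside, 34 mm inside, 14 mm high. Point: centre of the cup's rim, 64 mm above the counter; z up. The settled ball rests on the rim, its centre 19.5 mm above this point; fingers at its middle pass outside the cup, clear of the deck
- holder_floor (a point): green cap holder, fixed: a round dish 68 mm outside on a 90 mm square foot, with a dark-floored recess 56 mm across and 5 mm deep. Point: centre of the recess's floor, 8 mm above the counter (rim at 13 mm); z up. The cap set in it has its centre 25 mm above this point
- ball_center (a point): blue trackball, 52 mm across, 100 g (may differ by a third). The point is its centre. At the start it rests on the rim of a black rubber ring (42 mm outside, 12 mm high) on a red dish (110 mm across, 5 mm high) that is fixed to the counter; the ball's centre is then about 36.5 mm above the counter
- capacitor: loose blue can-shaped capacitor standing up, 30 mm across, 45 mm tall (50 with its terminals); origin at the centre of its underside; not to be disturbed
- carton: loose small red carton, 50 x 30 x 30 mm high; origin at the centre of its underside; not to be disturbed
- tape: loose black roll of tape lying flat, 70 mm across, 19 mm high; origin at the centre of its underside; not to be disturbed
- screwdriver: loose screwdriver lying on the counter near its far edge; origin on its axis; not to be disturbed
- meter: loose orange hand meter lying flat, 130 x 70 x 32 mm high (41 mm at its dial); origin at the centre of its underside; not to be disturbed
- spool: loose bare steel spool standing up, 50 mm across, 50 mm tall; origin at the centre of its underside; not to be disturbed
There are look-alikes about, which are no part of the job. Of the things like the part that bears cap_center, leave any that is orange; of the rest the larger one is meant.

How it is judged:
By the outcome, as a careful person would: the job done as asked, in the order asked, and still so for the second after the job is handed in, with the robot touching nothing.
It also fails if it takes over 64 s, if anything falls off the work surface, if the arm or the gripper's body presses on something with over 40 N, if the wrist force passes 120 N, or if a joint passes its speed limit or range.

## Robot

A 6-joint arm with a two-finger parallel gripper is mounted at the origin on the work surface. World frame = base frame: x ahead of the robot, y to its left, z up, the work surface at z = 0. Lengths are in m, angles in rad, forces in N, time in s.
With the tool pointing down it reaches from about 0.275 to 0.85 m from the base axis. Payload 5.2 kg.
Tool frame: the origin (TCP) lies midway between the tips of the shut fingers; the grasp point (between the pads) lies 19 mm behind it; z points along the fingers, y is the line along which they close (so a half turn about z gives the same grasp; the last joint's range is limited). The gripper opens to 85 mm and grips with 20 to 120 N. Pads are 22 mm wide; open, the fingers measure 114 mm over their backs; the gripper's body (76 mm by 85 mm) begins 54 mm behind the grasp point. The pads swing forward as they close: fully open they stand 13 mm farther back than shut.
Start: joints at [-1.448, 0.259, 1.535, -0, 1.348, -0.203], TCP at [0.176, -0.521, 0.231] pointing down, gripper open.
Joint ranges: [-3.14, 3.14], [-0.91, 2.08], [0.19, 2.58], [-1.22, 4.36], [0.22, 2.71], [-3.12, 3.12]. Speed limits (rad/s): [2.57, 2.57, 3.14, 3.14, 3.14, 3.14].

## Interface

Orientations are given as a unit quaternion [x, y, z, w].
In Python, from plant import * gives the robot as it stands. Calls block until the motion is done:
- reach(position, orientation): joint-space move of the TCP to a pose.
- move_straight(position, ori=None, max_speed=0.15, threshold=None): straight line of the TCP; ori=None keeps the orientation; max_speed is the mean speed in m/s. With threshold (N) it stops when the force on the tool has changed by that much, and returns True; else False.
- set_joints(angles): joint-space move.
- grip(opening, strength=None): finger opening in m; strength is the grip in N (None keeps the last); returns when the fingers have stopped.
- wait(seconds).
- solve_ik(position, orientation): joint angles nearest the present ones, or None.
- observe(): the state.
- grab_frame(name): name is "scene" or "top" or "wrist"; returns the picture (384x512x3 uint8, red, green, blue); there is no depth.
- get_calibration(name): a dict with "mtx" (3x3 intrinsics, pixels), "xyz" and "rotation" of the camera in the world; the wrist camera has in their place "hand_eye" (4x4, takes a point from camera to tool coordinates, whose origin is the TCP and whose axes are the flange's). Camera axes: x right, y down, z forward; pixel columns grow to the right and rows downward; lengths in m; the calibration is good to about 2 mm. The wrist camera is an equidistant fisheye: a pixel r from the principal point sees the ray r / f radians off the axis. A picture is of the moment at which its call begins: read the wrist's pose just before it. get_calibration takes no time and is no camera call.
A pose or a line that the arm cannot do raises IKError and nothing moves.
- job_done(): hands the job in; it is judged then, once.
The state is a dict: "t": time; "joints": joint angles; "dq": joint speeds; "tau": joint torques, N m; "position": TCP position; "tcp_rot": TCP orientation; "wrist_force": force on the tool from outside, world axes, zero at the start; "torque": the same for the moment, N m; "finger_gap": finger opening in m; "grip_force": force on a finger pad.
Only numpy, scipy, OpenCV 4.12 (cv2) and the standard library are available. Lean on these libraries where they do the work, as an engineer would, in place of code of your own. Each camera call takes 0.05 s, during which the arm holds its last target. There are 200 camera calls.

## Working session

There is one attempt and no reset: what is moved stays moved. The work goes in short steps, each a Python script; the robot and the scene stay as the last script left them, time stands still between calls to the robot, and variables do not carry over. Pictures are saved under pics/ and viewed, at most 10 in all, crops included, and the job is handed in when it is done.

```bash
ls; mkdir -p pics; python3 - <<'E'
from plant import *
import cv2, numpy as np
for n in ("top","scene"):
    im=grab_frame(n); np.save(f"pics/{n}0.npy",im)
    cv2.imwrite(f"pics/{n}0.png",cv2.resize(im[:,:,::-1],(800,600),interpolation=cv2.INTER_CUBIC))
    print(get_calibration(n))
print(get_calibration("wrist"),observe())
E
```

```text
pics
{'mtx': array([[406.82539135,   0.        , 254.40027753],
       [  0.        , 406.82539135, 191.02879521],
       [  0.        ,   0.        ,   1.        ]]), 'xyz': array([0.49126037, 0.00914   , 0.99084914]), 'rotation': array([-0.70336558,  0.70774351, -0.04259845,  0.0506098 ])}
{'mtx': array([[414.92289068,   0.        , 253.23774386],
       [  0.        , 414.92289068, 196.64706109],
       [  0.        ,   0.        ,   1.        ]]), 'xyz': array([1.17656818, 0.4896432 , 0.7350951 ]), 'rotation': array([ 0.38758075,  0.82618859, -0.37275064, -0.16807897])}
{'mtx': array([[297.31863964,   0.        , 248.4808639 ],
       [  0.        , 297.31863964, 189.10870228],
       [  0.        ,   0.        ,   1.        ]]), 'hand_eye': array([[-4.53641826e-04, -9.53977020e-01, -2.99879375e-01,
         7.55198212e-02],
       [ 9.99999860e-01, -5.14177332e-04,  1.22954762e-04,
        -1.12018799e-03],
       [-2.71487194e-04, -2.99879277e-01,  9.53977120e-01,
        -1.41833552e-01],
       [ 0.00000000e+00,  0.00000000e+00,  0.00000000e+00,
         1.00000000e+00]])} {'t': 0.1, 'joints': array([-1.44779849e+00,  2.59254746e-01,  1.53597419e+00,  1.85495080e-05,
        1.34798304e+00, -2.02827761e-01]), 'dq': array([-0.00094083, -0.00097375, -0.00234864, -0.00148887, -0.00015233,
       -0.00058316]), 'tau': array([ 1.28088359e-03, -4.46968710e+01, -2.91247916e+01, -2.91595334e-04,
        6.17965590e-03, -6.21538788e-06]), 'position': array([ 0.17600563, -0.52058542,  0.23056587]), 'tcp_rot': array([ 9.86759044e-01,  1.62191038e-01,  4.13457119e-05, -8.08657495e-04]), 'wrist_force': array([ 0.44438729, -0.80746683, -0.23880759]), 'torque': array([ 0.01730103,  0.05931594, -0.01120165]), 'grip_force': 0.0, 'finger_gap': 0.08533639859975621}
```

View pics/top0.png

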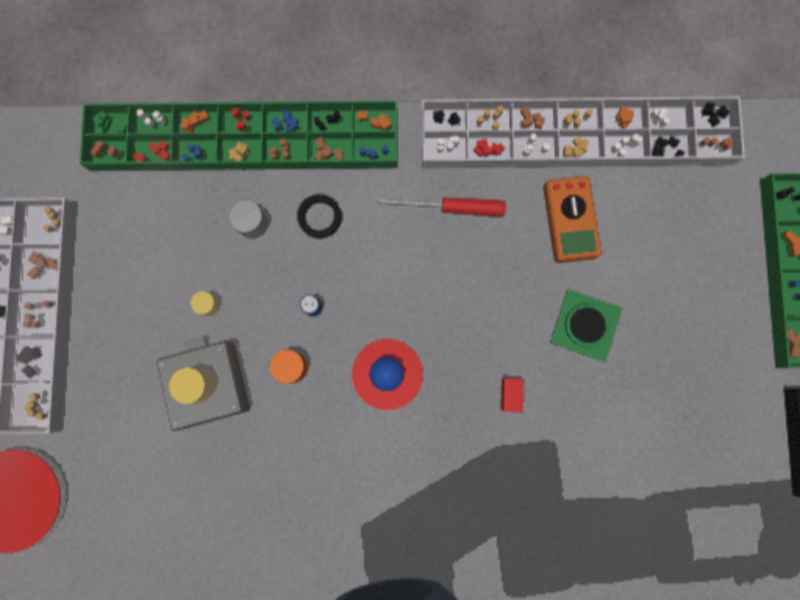

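View pics/scene0.png

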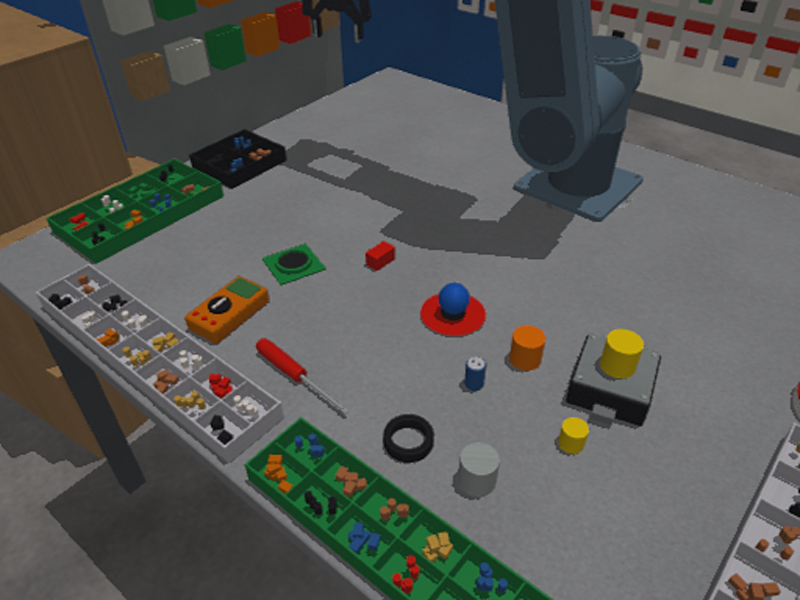

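The yellow candidates in the top picture are the large cap on the unit's grey deck at (187,386), a small yellow cap at (203,302) and an orange cap at (288,366). The one meant is at (187,386): it isn't orange, it's the larger of the two yellow ones, and it stands on the unit. The ball is at (387,373) and the holder recess at (588,325). Next I'll measure these and make a crop to confirm the cap.

```bash
cat > h.py <<'E'
from plant import *
import cv2, numpy as np
from scipy.spatial.transform import Rotation as R
def ray(name,uv,st=None):
    c=get_calibration(name); K=c["mtx"]; uv=np.asarray(uv,float)
    d=np.array([(uv[0]-K[0,2])/K[0,0],(uv[1]-K[1,2])/K[1,1],1])
    if name!="wrist": return np.array(c["xyz"]),R.from_quat(c["rotation"]).apply(d)
    r=np.hypot(d[0],d[1]); d=np.array([d[0]/r*np.sin(r),d[1]/r*np.sin(r),np.cos(r)]) if r>1e-9 else d
    H=c["hand_eye"]; q=R.from_quat(st["tcp_rot"])
    return st["position"]+q.apply(H[:3,3]), q.apply(H[:3,:3]@d)
def onplane(name,uv,z,st=None):
    o,d=ray(name,uv,st); return o+d*(z-o[2])/d[2]
def tri(rays):
    A=np.zeros((3,3));b=np.zeros(3)
    for o,d in rays:
        P=np.eye(3)-np.outer(d,d)/(d@d); A+=P;b+=P@o
    return np.linalg.solve(A,b)
def blobs(im,lo,hi,minA=60):
    m=cv2.inRange(cv2.cvtColor(im,cv2.COLOR_RGB2HSV),lo,hi)
    cs,_=cv2.findContours(m,cv2.RETR_EXTERNAL,cv2.CHAIN_APPROX_NONE)
    return sorted([c for c in cs if cv2.contourArea(c)>minA],key=cv2.contourArea,reverse=True)
YEL=((22,110,70),(34,255,255)); BLU=((105,130,40),(125,255,255)); GRN=((50,80,30),(75,255,255))
def info(c):
    (x,y),r=cv2.minEnclosingCircle(c); return np.round([x,y,r],1)
E
python3 - <<'E'
from h import *
for n in ("top","scene"):
    im=np.load(f"pics/{n}0.npy")
    for k,v in dict(Y=YEL,B=BLU,G=GRN).items():
        for c in blobs(im,*v)[:6]:
            M=cv2.moments(c); print(n,k,info(c),cv2.contourArea(c),np.round([M['m10']/M['m00'],M['m01']/M['m00']],1),np.round(cv2.minAreaRect(c)[0],1),np.round(cv2.minAreaRect(c)[1:][0],1),cv2.minAreaRect(c)[2], cv2.boundingRect(c))
    u,v=((120,247) if n=="top" else (398,226))
    print(cv2.cvtColor(im[v:v+1,u-20:u+21],cv2.COLOR_RGB2HSV)[0][:, :].tolist())
a=np.load("pics/top0.npy")[170:280,80:210]; b=np.load("pics/scene0.npy")[190:300,310:440]
cv2.imwrite("pics/crop.png",cv2.resize(np.hstack([a,b])[:,:,::-1],None,fx=3,fy=3))
E
```

```text
top Y [119.2 246.2  11.4] 366.0 [119.4 246.4] [119.  246.5] [21. 22.] 90.0 (108, 236, 23, 22)
top Y [129.2 193.3   7.2] 142.5 [129.3 193.4] [129.  193.5] [13. 14.] 90.0 (122, 187, 15, 14)
top B [247.2 238.8  10.2] 301.0 [247.1 238.7] [247. 239.] [19.8 19.8] 45.0 (237, 229, 21, 21)
top G [152.2  85.5 102.9] 8254.0 [152.8  86.3] [152.   86.3] [ 42.5 202.3] 89.56594848632812 (51, 65, 203, 44)
top G [502.5 172.5  62.1] 2036.0 [500.3 164.9] [499.  172.5] [123.  24.] 90.0 (487, 111, 25, 124)
top G [375.  208.   25.1] 1261.0 [374.8 207.8] [374.7 207.7] [37.3 35.7] 18.43494987487793 (353, 186, 45, 45)
top G [369.9 154.6  11. ] 217.5 [369.8 154.5] [369.8 154.5] [12.5 19.9] 83.6598129272461 (360, 148, 21, 14)
[[170, 6, 129], [150, 2, 126], [0, 4, 125], [15, 5, 113], [15, 4, 117], [45, 4, 125], [30, 4, 126], [22, 34, 137], [23, 112, 178], [23, 134, 198], [23, 134, 201], [23, 134, 201], [23, 134, 201], [23, 135, 200], [23, 134, 201], [23, 134, 200], [23, 133, 201], [23, 133, 200], [23, 135, 200], [23, 132, 201], [23, 135, 199], [23, 135, 199], [23, 134, 200], [23, 133, 200], [23, 133, 202], [23,
[... 1641 characters left out ...]
84.1] [155.2 184.1] [18.6  9.4] 24.443954467773438 (145, 178, 21, 13)
[[90, 9, 112], [90, 9, 112], [84, 11, 113], [90, 11, 113], [90, 9, 112], [90, 11, 113], [83, 9, 112], [26, 50, 101], [25, 244, 90], [25, 230, 93], [25, 229, 97], [25, 230, 100], [25, 230, 102], [25, 230, 104], [25, 231, 106], [25, 231, 107], [25, 231, 108], [25, 231, 108], [25, 232, 109], [25, 233, 117], [25, 234, 123], [25, 236, 132], [26, 238, 151], [26, 239, 159], [25, 240, 173], [25, 240, 173], [26, 239, 164], [25, 238, 148], [25, 237, 143], [25, 235, 126], [25, 237, 116], [25, 237, 111], [25, 99, 111], [103, 19, 119], [95, 13, 114], [90, 9, 113], [84, 11, 115], [90, 9, 114], [84, 11, 116], [72, 10, 124], [78, 9, 137]]
```

View pics/crop.png

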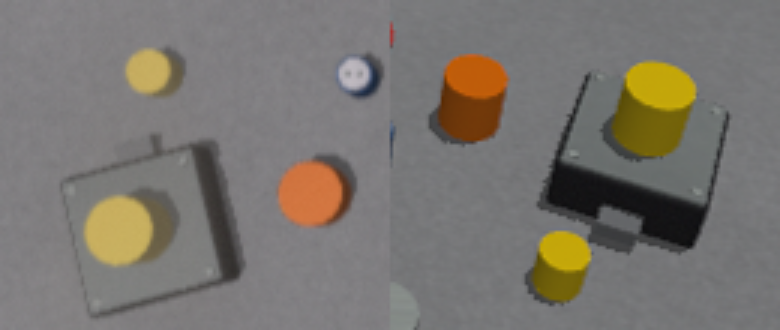

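The crop confirms it. On the left (top view) the large yellow cap stands on the grey deck, with the smaller yellow one above it and the orange one to the right. The scene view on the right shows the same. Now the positions, checked across the two views.

```bash
python3 - <<'E'
from h import *
np.set_printoptions(precision=4,suppress=True)
print("cap top",onplane("top",(119.2,246.2),.1),"scene",onplane("scene",(397.4,226),.075))
print("ball",onplane("top",(247.1,238.8),.0365),"scene",onplane("scene",(290.2,190.6),.0365),tri([ray("top",(247.1,238.8)),ray("scene",(290.2,190.6))]))
print("hold",onplane("top",(374.8,207.8),.004),"scene",onplane("scene",(187.6,168.4),.005))
im=np.load("pics/top0.npy")
g=cv2.cvtColor(im,cv2.COLOR_RGB2GRAY); m=np.zeros_like(g); m[195:222,362:390]=(g[195:222,362:390]<50)*255
M=cv2.moments(m,True); print(np.array([M['m10'],M['m01']])/M['m00'],M['m00'],onplane("top",np.array([M['m10'],M['m01']])/M['m00'],.0105))
# other objects in rough positions (800x600 pics)
for n,uv,z in [("orange",(288,366),.05),("can",(311,304),.05),("smallY",(203,302),.04),("spool",(247,218),.05),("carton",(513,394),.03),("unit",(203,385),.05),("deckTL",(157,362),.05),("deckTR",(228,341),.05)]:
    print(n,onplane("top",np.array(uv)*.64,z)[:2])
E
```

```text
cap top [0.4903 0.3141 0.1   ] scene [0.4878 0.3162 0.075 ]
ball [0.5057 0.0373 0.0365] scene [0.5038 0.0384 0.0365] [0.5051 0.0381 0.0373]
hold [ 0.5792 -0.2718  0.004 ] scene [ 0.5811 -0.2672  0.005 ]
[375.7236 207.6179] 369.0 [ 0.579  -0.2722  0.0105]
orange [0.5168 0.1816]
can [0.6087 0.1488]
smallY [0.6141 0.314 ]
spool [0.7414 0.248 ]
carton [ 0.4738 -0.1518]
unit [0.4897 0.3065]
deckTL [0.5238 0.376 ]
deckTR [0.5542 0.2715]
```

```bash
python3 - <<'E'
from h import *
import pickle
D=[0.99999,0,0,0.0]; D=[1,0,0,0]
out={}
for n,p in dict(hold=(.555,-.27,.25),ball=(.48,.038,.25),cap=(.465,.315,.27)).items():
    reach(p,D); wait(.2); st=observe(); im=grab_frame("wrist"); out[n]=(st,im); print(n,st["t"],st["position"],st["joints"])
pickle.dump(out,open("pics/w.pkl","wb"))
cv2.imwrite("pics/w.png",cv2.resize(np.hstack([out[k][1] for k in out])[:,:,::-1],(800,200),interpolation=cv2.INTER_AREA))
E
```

```text
hold 1.9667 [ 0.55447783 -0.2709532   0.2499797 ] [-6.34979869e-01  3.69294257e-01  1.33388907e+00 -1.28731144e-04
  1.43841613e+00  9.37348743e-01]
ball 3.425 [0.48054448 0.03693612 0.2498095 ] [-1.55144819e-01  1.22499387e-01  1.65935002e+00 -1.50876391e-04
  1.35994983e+00  1.41736243e+00]
cap 4.75 [0.46561071 0.31363945 0.27000758] [ 3.94298303e-01  2.56809016e-01  1.44269393e+00 -2.74597365e-04
  1.44213243e+00  1.96731436e+00]
```

View pics/w.png

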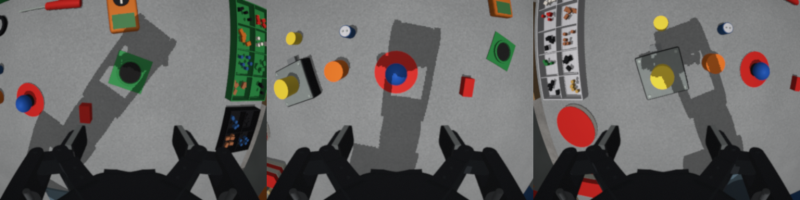

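The wrist views show holder, ball and cap, each roughly mid-image in its own panel. I'll measure them there next.

```bash
python3 - <<'E'
from h import *
import pickle
np.set_printoptions(precision=4,suppress=True)
o=pickle.load(open("pics/w.pkl","rb"))
V=lambda c:cv2.convexHull(c)
for k,col,z in (("hold",GRN,.004),("ball",BLU,.0365),("cap",((20,100,40),(34,255,255)),.1)):
    st,im=o[k]
    hsv=cv2.cvtColor(im,cv2.COLOR_RGB2HSV)
    for c in blobs(im,*col,minA=150)[:4]:
        M=cv2.moments(V(c)); m=np.array([M['m10'],M['m01']])/M['m00']
        print(k,m,info(c),cv2.contourArea(c),cv2.minAreaRect(c)[0],cv2.minAreaRect(c)[1],onplane("wrist",m,z,st))
st,im=o["cap"]; cv2.imwrite("pics/wc.png",cv2.resize(np.hstack([im[70:220,180:320],o["hold"][1][70:220,180:320]])[:,:,::-1],None,fx=2.8,fy=2.8,interpolation=cv2.INTER_CUBIC))
hsv=cv2.cvtColor(im,cv2.COLOR_RGB2HSV); print(hsv[148,225:275].tolist(),hsv[125:175,247].tolist())
E
```

```text
hold [473.0234 100.2977] [473.5  96.5 102.1] 12678.5 (472.0, 97.0) (194.0, 78.0) [ 0.6545 -0.6261  0.004 ]
hold [249.5283 137.9304] [249.7 137.9  46.3] 4356.5 (249.5092010498047, 138.36331176757812) (68.3460693359375, 67.17937469482422) [ 0.578  -0.2718  0.004 ]
hold [237.4477  39.6986] [237.5  40.   23.7] 1001.0 (237.3788299560547, 39.72013473510742) (25.7050724029541, 42.06285095214844) [ 0.7076 -0.2566  0.004 ]
ball [248.0303 142.3087] [248.1 142.4  20.4] 1213.5 (248.0, 142.5) (39.0, 38.0) [0.5031 0.038  0.0365]
ball [503.3872 372.4071] [505.  371.2  13.2] 308.0 (502.0, 370.5) (18.0, 25.0) [-0.1543 -0.7527  0.0365]
cap [247.1323 147.1823] [247.  146.8  24.5] 1724.0 (247.0, 147.0) (48.0, 46.0) [0.4894 0.3156 0.1   ]
cap [244.4326  44.1674] [244.4  44.6  15.1] 636.5 (244.0, 44.5) (29.0, 28.0) [0.5986 0.318  0.1   ]
[[26, 158, 216], [27, 173, 230], [27, 177, 233], [27, 178, 232], [27, 178, 232], [27, 178, 233], [27, 178, 233], [27, 178, 232], [26, 180, 225], [25, 183, 204], [25, 185, 186], [25, 185, 183], [25, 185, 183], [25, 186, 185], [25, 183, 201], [26, 181, 223], [27, 178, 231],
[... 618 characters left out ...]
[25, 191, 140], [25, 191, 140], [25, 189, 140], [25, 191, 140], [25, 189, 140], [25, 191, 140], [25, 191, 139], [25, 189, 139], [25, 193, 139], [25, 191, 139], [25, 191, 139], [25, 193, 139], [25, 193, 139], [25, 191, 139], [25, 192, 141], [25, 188, 153], [25, 187, 168], [25, 187, 176], [25, 185, 183], [25, 184, 202], [26, 181, 224], [27, 179, 232], [27, 178, 233], [27, 178, 234], [27, 178, 234], [27, 178, 234], [27, 178, 234], [27, 178, 234], [27, 179, 234], [27, 178, 234], [27, 179, 234], [27, 178, 235], [27, 179, 234], [27, 180, 234], [27, 179, 234], [27, 180, 234], [27, 179, 234], [27, 179, 235], [27, 178, 234], [26, 167, 229], [25, 134, 208], [26, 70, 167], [42, 18, 144], [75, 11, 140]]
```

View pics/wc.png

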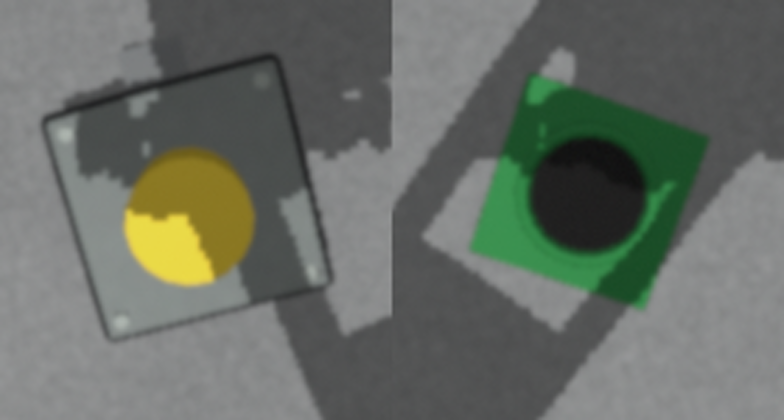

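The crop confirms the yellow cap sitting on the deck, and that the holder recess is empty. Wrist and top views agree to within about 2 mm. Next I'll grasp and lift the cap.

```bash
cat >> h.py <<'E'
D=np.array([1.,0,0,0])
np.set_printoptions(precision=4,suppress=True)
def say(t):
    s=observe(); print(t,round(s["t"],2),s["position"],"F",s["wrist_force"],"gap",round(s["finger_gap"],4),"g",round(s["grip_force"],1)); return s
E
python3 - <<'E'
from h import *
x,y=.4887,.3153
reach((x,y,.16),D); wait(.5); s=say("above")
e=np.array([x,y])-s["position"][:2]; 
print(move_straight((x+e[0],y+e[1],.060),D,.08,threshold=12)); wait(.3); say("down")
grip(.040,30); wait(.3); say("gripped")
move_straight((x+e[0],y+e[1],.10),D,.06); say("up1")
move_straight((x+e[0],y+e[1],.20),D,.15); wait(.2); s=say("up")
im=grab_frame("wrist"); t=grab_frame("top"); np.save("pics/top1.npy",t); np.save("pics/w1.npy",im)
c=grab_frame("scene")
a=np.hstack([im[150:384,130:370],c[100:334,250:490]]); cv2.imwrite("pics/g1.png",cv2.resize(a[:,:,::-1],(800,390)))
E
```

```text
above 5.83 [0.4888 0.3155 0.1606] F [ 0.3911 -0.2868 -0.6644] gap 0.0853 g 0.0
False
down 7.53 [0.4888 0.3152 0.0603] F [ 1.2154 -0.863   0.299 ] gap 0.086 g 0.0
gripped 8.25 [0.4888 0.3152 0.0602] F [-1.0913 -0.2214  3.8253] gap 0.0496 g 31.4
up1 9.07 [0.4883 0.315  0.0998] F [ 0.3989 -1.0194 -0.951 ] gap 0.0498 g 31.4
up 10.08 [0.488  0.3149 0.1987] F [ 0.1681 -0.2546 -1.0255] gap 0.0499 g 31.4
```

View pics/g1.png

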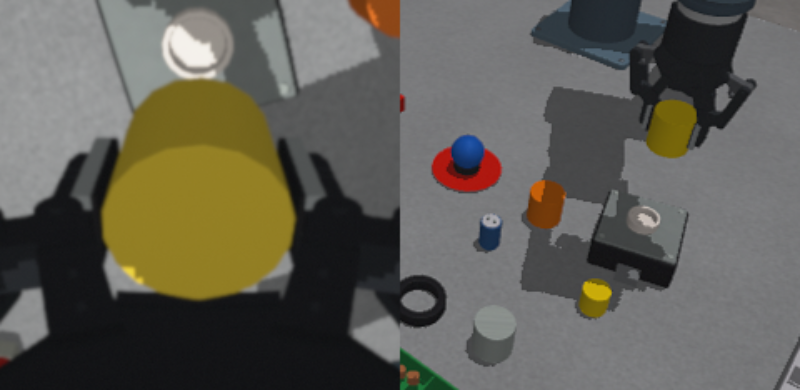

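The cap is held upright between the fingers, and the white cup is exposed (wrist crop around (197,43)). I'll check the cap's offset in the gripper, measure the cup, and place the cap.

```bash
python3 - <<'E'
from h import *
s=observe(); im=np.load("pics/w1.npy")
print("cap top in tool", onplane("wrist",(248.8,282),s["position"][2]+.0398,s)-s["position"])
hsv=cv2.cvtColor(im,cv2.COLOR_RGB2HSV); m=np.zeros(hsv.shape[:2],np.uint8)
b=((hsv[:,:,0]<20)&(hsv[:,:,1]>15)|(hsv[:,:,2]>195))&(hsv[:,:,1]<70); m[148:202,222:275]=b[148:202,222:275]*255
c=max(cv2.findContours(m,0,1)[0],key=cv2.contourArea); print("cup",info(c),onplane("wrist",info(c)[:2],.064,s))
x,y=.578,-.272
reach((x,y,.12),D); wait(.5); s=say("above"); e=np.array([x,y])-s["position"][:2]
print(e, move_straight((x+e[0],y+e[1],.040),D,.1,threshold=10)); wait(.2); s=say("near")
im=grab_frame("wrist"); sc=grab_frame("scene")
a=np.hstack([cv2.resize(im[80:320,130:370],(390,390)),cv2.resize(sc[110:210,140:240],(390,390))]); cv2.imwrite("pics/p1.png",a[:,:,::-1])
E
```

```text
cap top in tool [0.0029 0.0006 0.0398]
cup [247.9 176.1  21.5] [0.4895 0.3162 0.064 ]
above 12.88 [ 0.578  -0.2719  0.12  ] F [0.3478 0.5875 0.3597] gap 0.0503 g 31.4
[-0.     -0.0001] False
near 14.03 [ 0.5784 -0.2724  0.0408] F [ 0.1281  0.0053 -0.7259] gap 0.05 g 31.4
```

View pics/p1.png

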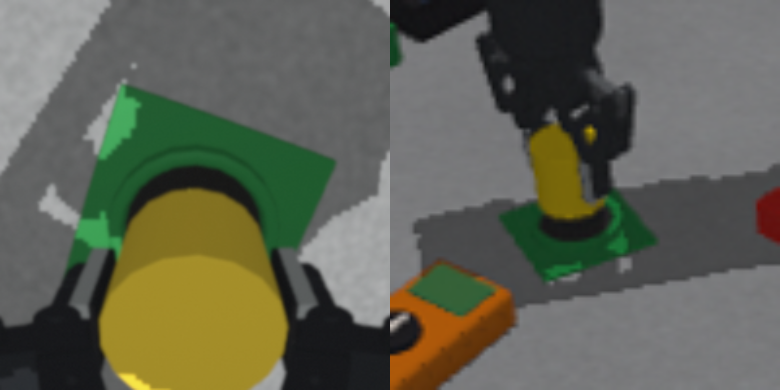

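The cap is laterally centred over the recess. I'll lower it with contact detection.

```bash
python3 - <<'E'
from h import *
x,y=.5765,-.272
move_straight((x,y,.0275),D,.05); wait(.2); say("rim")
print(move_straight((x,y,.0145),D,.015,threshold=4)); s=say("contact"); wait(.2); say("settle")
im=grab_frame("wrist"); sc=grab_frame("scene")
a=np.hstack([cv2.resize(im[80:320,130:370],(390,390)),cv2.resize(sc[110:210,140:240],(390,390))]); cv2.imwrite("pics/p2.png",a[:,:,::-1])
E
```

```text
rim 14.73 [ 0.5766 -0.2721  0.0277] F [ 0.0614 -0.4826 -0.027 ] gap 0.05 g 31.4
True
contact 15.37 [ 0.5765 -0.272   0.0183] F [-0.2796  0.207   5.0345] gap 0.0501 g 31.7
settle 15.57 [ 0.5765 -0.272   0.0183] F [-0.8105  1.2419  5.4239] gap 0.0499 g 31.7
```

Contact came at the expected floor height: 18.3 mm against 18.2 mm predicted. I'll release the cap and go for the ball.

```bash
python3 - <<'E'
from h import *
s=observe()["position"]
grip(.070,30); wait(.2)
move_straight((s[0],s[1],.03),D,.05); move_straight((s[0],s[1],.16),D,.15)
grip(.085,30)
x,y=.5035,.038
reach((x-.03,y,.20),D); wait(.3); s=say("ball look"); im=grab_frame("wrist"); tp=grab_frame("top"); sc=grab_frame("scene")
c=[c for c in blobs(im,*BLU,minA=500)][0]; m=cv2.moments(c); m=np.array([m['m10'],m['m01']])/m['m00']; print(info(c),onplane("wrist",m,.0365,s))
for c in blobs(tp,*YEL): print("Y",info(c))
m=np.zeros(tp.shape[:2],np.uint8); g=tp[230:265,105:140].min(2); m[230:265,105:140]=(g>g.max()-45)*255; M=cv2.moments(m,True); p=np.array([M['m10'],M['m01']])/M['m00']; print("cup",p,M['m00'],onplane("top",p,.064))
for c in blobs(tp,*YEL): print(onplane("top",info(c)[:2],.058))
a=np.hstack([cv2.resize(tp[180:280,80:180],(390,390)),cv2.resize(sc[110:210,140:240],(390,390))]); cv2.imwrite("pics/p3.png",a[:,:,::-1])
E
```

```text
ball look 19.47 [0.4738 0.0373 0.1997] F [ 0.0821 -0.3007  0.0099] gap 0.0847 g 0.0
[248.4 143.   23.9] [0.5032 0.038  0.0365]
Y [378.9 207.4  13.4]
Y [129.1 193.1   7.2]
cup [125.0256 246.4017] 234.0 [0.4898 0.3132 0.064 ]
[ 0.5752 -0.2659  0.058 ]
[0.6123 0.3101 0.058 ]
```

View pics/p3.png

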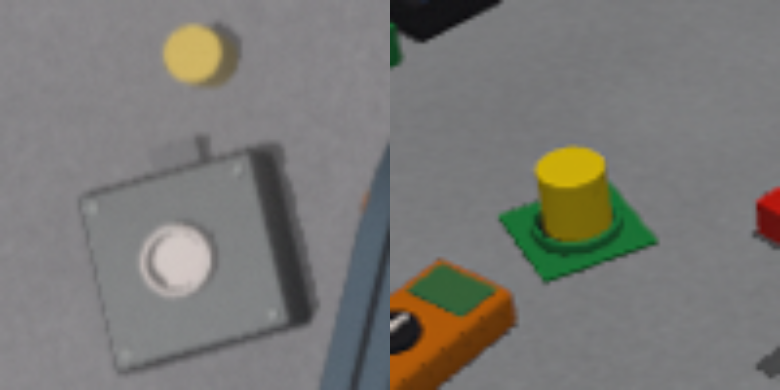

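The cap stands upright in the recess, inside the rim, and the cup is empty at about (0.4893, 0.3152). Now I'll grasp the ball and carry it above the cup.

```bash
python3 - <<'E'
from h import *
x,y=.5032,.038
reach((x,y,.11),D); wait(.4); s=say("above"); e=np.array([x,y])-s["position"][:2]
print(move_straight((x+e[0],y+e[1],.0140),D,.06,threshold=10)); wait(.3); say("down")
grip(.044,35); wait(.3); say("gripped")
move_straight((x+e[0],y+e[1],.05),D,.05); move_straight((x+e[0],y+e[1],.15),D,.15); wait(.2); s=say("up"); im=grab_frame("wrist")
c=blobs(im,(100,100,20),(130,255,255),500)[0]; M=cv2.moments(c); print(info(c),onplane("wrist",(M['m10']/M['m00'],M['m01']/M['m00']),s["position"][2]+.0225,s)-s["position"])
x,y=.4892,.3152
reach((x,y,.15),D); wait(.5); s=say("over cup"); e=np.array([x,y])-s["position"][:2]
move_straight((x+e[0],y+e[1],.08),D,.08); wait(.2); say("near")
im=grab_frame("wrist"); sc=grab_frame("scene")
a=np.hstack([cv2.resize(im[80:320,130:370],(390,390)),cv2.resize(sc[170:290,330:450],(390,390))]); cv2.imwrite("pics/p4.png",a[:,:,::-1])
E
```

```text
above 20.48 [0.5036 0.038  0.1111] F [ 0.2299  0.8354 -1.2519] gap 0.0852 g 0.0
False
down 22.53 [0.5029 0.038  0.0141] F [-0.1174  0.0558  0.1337] gap 0.0849 g 0.0
gripped 23.25 [0.503  0.0377 0.0143] F [-1.4945 -3.8547  5.3806] gap 0.0506 g 35.5
up 25.13 [0.5021 0.0381 0.1489] F [ 0.1731 -0.752  -1.2221] gap 0.0506 g 36.5
[248.5 265.1  56.6] [0.0006 0.0006 0.0225]
over cup 26.76 [0.4894 0.3149 0.1501] F [-0.0315 -0.2402 -1.2615] gap 0.0505 g 36.5
near 27.98 [0.4894 0.3157 0.0806] F [-0.3507 -0.7305 -0.8199] gap 0.0504 g 36.5
```

View pics/p4.png

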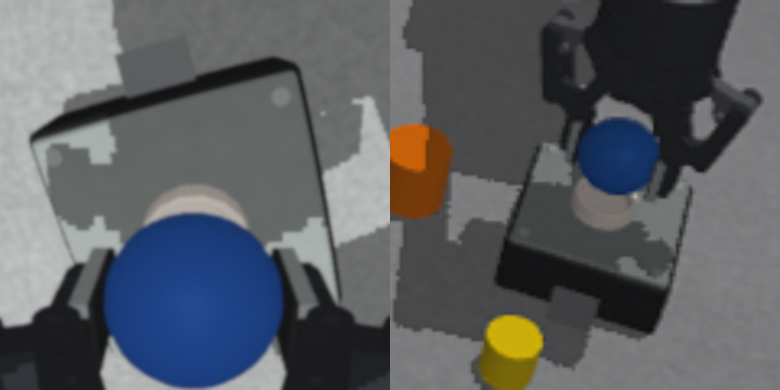

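The ball is centred over the cup, with the rim showing just behind it. I'll lower it; contact is expected at a TCP height of about 61 mm.

```bash
python3 - <<'E'
from h import *
x,y=.4892,.3152
move_straight((x,y,.067),D,.04); wait(.2); say("67")
print(move_straight((x,y,.0570),D,.012,threshold=4)); say("contact"); wait(.3); say("settle")
E
```

```text
67 28.76 [0.4893 0.3153 0.0671] F [ 0.0425  0.1983 -0.7031] gap 0.0505 g 36.5
True
contact 29.26 [0.4889 0.3152 0.0623] F [-0.211   0.694   3.4974] gap 0.0505 g 36.9
settle 29.56 [0.4888 0.3152 0.0622] F [-1.6316  0.3943  6.0796] gap 0.0501 g 36.9
```

```bash
python3 - <<'E'
from h import *
x,y=.4880,.3152
print(move_straight((x,y,.0618),D,.01,threshold=10)); wait(.4); say("shift")
print(move_straight((x,y,.0610),D,.01,threshold=8)); wait(.4); say("press")
im=grab_frame("wrist"); sc=grab_frame("scene")
E
```

```text
False
shift 30.21 [0.4879 0.3152 0.0617] F [-0.636   0.3982  1.9349] gap 0.0507 g 36.7
False
press 30.86 [0.4878 0.3152 0.0614] F [-2.5208 -0.9442  6.9667] gap 0.0504 g 37.1
```

After the shift the ball sits at 61.4 mm with a 7 N downward press, so it's seated. I'll ease the grip, open, retreat and check.

```bash
python3 - <<'E'
from h import *
s=observe()["position"]
grip(.048,20); wait(.3); say("soft")
for g in (.0515,.053,.056,.062,.075): grip(g,20); wait(.15)
say("open"); grip(.085,20)
move_straight((s[0],s[1],.09),D,.05); move_straight((s[0],s[1],.20),D,.15)
reach((.44,.10,.28),D); wait(.5); s=say("away")
tp=grab_frame("top"); sc=grab_frame("scene")
ct=blobs(tp,*BLU); cs=blobs(sc,*BLU)
P=lambda c:(lambda M:(M['m10']/M['m00'],M['m01']/M['m00']))(cv2.moments(c))
for c in ct[:5]:
    print("top",P(c),onplane("top",P(c),.0835)[:2])
for c in cs:
    p=onplane("scene",P(c),.0835)
    if np.hypot(p[0]-.489,p[1]-.315)<.05: print("scene",p, tri([ray("scene",P(c)),ray("top",min([P(k) for k in ct],key=lambda q:np.hypot(q[0]-122,q[1]-246)))]))
a=np.hstack([cv2.resize(tp,(400,300)),cv2.resize(sc,(400,300))]); b=np.hstack([cv2.resize(tp[195:295,70:200],(400,300)),cv2.resize(sc[110:290,140:440],(400,300))])
cv2.imwrite("pics/fin.png",np.vstack([a,b])[:,:,::-1])
E
```

```text
soft 31.48 [0.4879 0.3152 0.0615] F [-2.0787 -0.2473  5.8376] gap 0.0504 g 37.1
open 33.39 [0.488  0.3152 0.061 ] F [-0.2126 -0.7334  0.9211] gap 0.0751 g 0.0
away 36.71 [0.44   0.1003 0.2799] F [-0.9763 -0.4081  0.4585] gap 0.085 g 0.0
top (117.89971751412429, 248.1511299435028) [0.486  0.3225]
scene [0.4874 0.3159 0.0835] [0.4875 0.3189 0.0859]
```

View pics/fin.png

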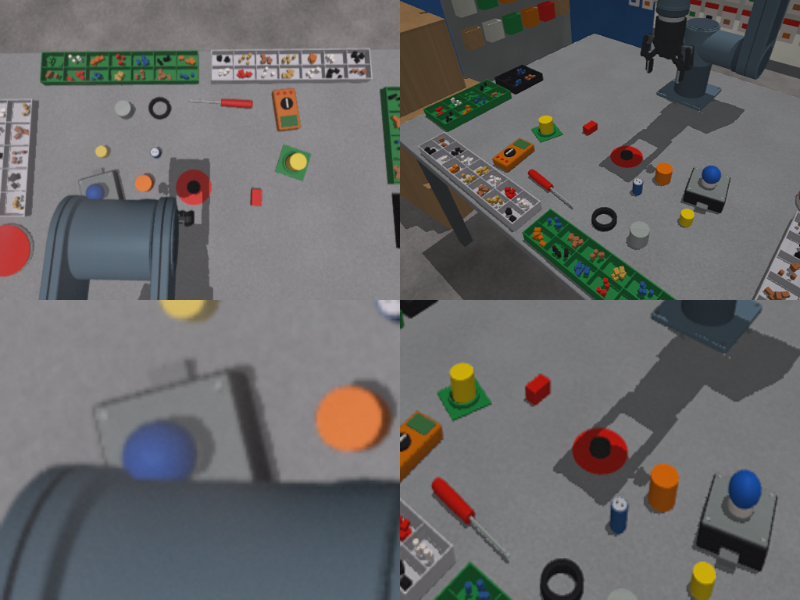

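The ball sits on the cup (scene crop at (744,490)), the cap stands in the holder at (462,385), and nothing else has moved.

```bash
python3 -c "
from plant import *
print(job_done())"
```

```text
the job is handed in; nothing more can be done
None
```

I handed the job in at about 37 s: the yellow cap stands open end down in the green holder's recess, the blue ball rests in the white cup, and nothing else looked moved in the last camera views.

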